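Second slotted weight onto the slide press

TASK

A freshly mounted microscope slide is setting under the little weight press. Add the blue slotted weight: hold it by its upright tab, slide it sideways under the knob onto the press's stem until the stem is fully home in its slot, and leave it lying flat on the red weight with its slot facing the opposite way from the red weight's slot. The red weight stays on the press, and leave the yellow weight where it is.

Things in the scene. Friction and masses are not known exactly. Their poses are not given: they have to be found in the camera images.
- blue_weight: Blue slotted disc, 72 mm wide, 14 thick, about 140 g, flat on the bench. Slot 20 mm wide (mouth flared to 30) opens along its -x and ends 6 mm past the disc's axis. Along +x a lug carries an upright tab to pinch along y: 12 mm thick in y, from x = 38 to 62 mm, top 48 mm above the underside. Origin: centre of the disc's underside, z up; the stem passes through it when seated.
- blue_tab (a point): Top centre of the blue weight's grip tab: at x = 50 mm, y = 0, z = 48 mm in the blue weight's frame.
- red_weight: Red slotted disc lying loose on the press, 72 mm wide, 14 mm thick, no tab. Its slot, 16 mm wide with a flared mouth, opens along its own -x; the stem stands in it. Origin: centre of its underside, on the stem's axis to within 3 mm, 30 mm above the bench; its top is 44 mm above the bench.
- press: Fixed slide press: white base 130 x 100 x 10 mm, steel foot disc 60 mm wide with its top 30 mm above the bench, in its middle an upright steel stem 10 mm thick, topped by a black knob 26 mm wide, 94 to 106 mm above the bench. Weights enter from the side between the red weight's top (44 mm) and the knob (94 mm). Origin: stem's axis at bench height, z up.
- yellow_weight: Yellow slotted weight with tab, same shape, size and frame as the blue one. A bystander: not to be moved.

How it is judged (in metres and radians):
At the end, for the whole second after the job is handed in: The blue weight is at rest, flat (7 degrees) on the red one (underside 40 to 49 mm up), within 12 mm of the stem's axis, its slot opposite the red slot within about 45 degrees (tab top 33 mm or more along the red -x); the red weight lies flat on the foot within 12 mm of the stem's axis (horizontal distance between each of blue_weight, red_weight and press below 0.012 m and z of blue_weight in the frame of press between 0.04 and 0.049 m and angle between each of blue_weight, red_weight's own z axis and vertical below 0.12 rad and x of blue_tab in the frame of red_weight below -0.033 m and z of red_weight in the frame of press below 0.034 m and linear speed of blue_weight below 0.02 m/s); the robot touches nothing.
It fails at once if the yellow weight is moved by more than 20 mm (distance of yellow_weight from where it was at the start of the episode above 0.02 m).
It also fails if it takes over 38 s, if anything falls off the work surface, if the arm or the gripper's body presses on something with over 40 N, if the wrist force passes 120 N, or if a joint passes its speed limit or range.

ROBOT

A 6-joint arm with a two-finger parallel gripper is mounted at the origin on the work surface. World frame = base frame: x ahead of the robot, y to its left, z up, the work surface at z = 0. Lengths are in mm, angles in degrees, forces in N, time in s.
With the tool pointing down it reaches from about 300 to 850 mm from the base axis. Payload 4.2 kg.
Tool frame: the origin (TCP) lies at the very end of the fingers, on their centre line; the grasp point (between the pads) lies 19 mm behind it (env.grasp_offset is the distance from the TCP to the grasp point, in mm); z points along the fingers, y is the line along which they close (so a half turn about z gives the same grasp; the last joint's range is limited). The gripper opens to 91 mm and grips with 3 to 60 N. Pads are 32 mm wide; open, the fingers measure 118 mm over their backs; the gripper's body (76 mm by 178 mm) begins 60 mm behind the grasp point.
Start: joints at [68.87, 18.312, 89.639, -0, 72.044, -1.146], TCP at [196.521, 540.391, 213.976] pointing down, gripper open.
Joint ranges: [-177.97, 177.97], [-48.28, 115.42], [12.27, 149.76], [-77.06, 257.06], [2.81, 150.46], [-146.56, 146.56]. Speed limits (degrees/s): [147.25, 147.25, 180, 180, 180, 180].

INTERFACE

Orientations are given as [roll, pitch, yaw] about the fixed x, y, z axes, in that order (R = Rz(yaw) Ry(pitch) Rx(roll)).
In Python, from workcell import env gives the robot as it stands. The module is installed in compiled form; this text tells all that it offers.
- The arm moves only by the tool send_rows, never from a script. Its argument "motion" is a list of rows, each an object of numbers: "tx", "ty", "tz": the shift along the tool's x, y, z in units of 500 mm (1.0 is 500 mm); "rx", "ry", "rz": the turn, a rotation vector about the tool's x, y, z in units of 30 degrees (1.0 is 30 degrees); "gripper": the closure, from -1 (fully open) to 1 (shut). In form: [{"tx": .., "ty": .., "tz": .., "rx": .., "ry": .., "rz": .., "gripper": ..}, ...]. A call has 1 to 12 rows; each row shifts and turns the commanded pose from where the row before left it, along the tool's axes as they then stand; what a row does not reach is not made up. A row lasts 1/8 s, in which the tool goes at most 62.5 mm and 10.7 degrees, less where a joint would pass 70% of its speed; a pose out of reach is approached as far as the arm can. A call with a number of a shift or a turn outside -1 to 1 is refused whole. A call with a gripper value outside its range is refused whole. The fingers move at their own pace and stop on an object; "grip_force" is the grip in N (left out, the last holds). Time passes only in rows, so rows that do not move let the fingers close. It gives the time, the measured TCP pose, the force, the opening and the grip force at its end, in the units of the state.
- env.state(): the state, without advancing time (a new reading comes with each control period).
- env.grab_frame(name): name is "scene" or "top"; returns a dict with "frame" (480x640x3 uint8, red, green, blue), "vertical_fov" (degrees; the focal length in pixels is half the picture's height over the tangent of half this angle, whatever the lens; pixels are square), "cx", "cy" (the principal point, pixels), "k1" (the pictures are not rectified: a ray, as slopes to the right and down, at radius r is drawn at 1 + k1 r^2 times it, then the intrinsics apply), "rvec" (rotation vector, rad) and "tvec" (3), from world to camera coordinates, as OpenCV has them. Camera axes: x right, y down, z forward; pixel columns grow to the right and rows downward; lengths in mm; the calibration is good to about 2 mm. A picture is of the moment at which its call begins. There is no depth.
- env.job_done(): hands the job in; it is judged then, once.
The state is a dict: "time_s": time; "qpos": joint angles; "qvel": joint speeds; "effort": joint torques, N m; "ee_pos": TCP position; "ee_rot": TCP orientation; "force": force on the tool from outside, world axes, zero at the start; "torque": the same for the moment, N m; "gripper_width": finger opening in mm; "gripper_force": force on a finger pad.
Only numpy, scipy, OpenCV 4.12 (cv2) and the standard library are available. Lean on these libraries where they do the work, as an engineer would, in place of code of your own. Each camera call takes 0.05 s, during which the arm holds its last target. There are 200 camera calls.

## Working session

There is one attempt and no reset: what is moved stays moved. The work goes in short steps, Python scripts to look and compute and a tool call to move; the robot and the scene stay as the last step left them, time stands still between calls to the robot, and variables do not carry over. Pictures are saved under pics/ and viewed, at most 10 in all, crops included, and the job is handed in when it is done.

Besides the shell and the picture viewer there is one more tool, called as name(argument=value, ...), one argument or row to a line, values as JSON. send_rows: Moves the arm, as the interface text tells. Shifts and turns lie within -1 to 1; 1 stands for 500 mm of shift or 30 degrees of turn. Its arguments: {"type":"object","properties":{"motion":{"type":"array"},"grip_force":{"type":"number"}},"required":["motion"]}

```bash
mkdir -p pics; cat > h.py <<'E'
import numpy as np, cv2, pickle
from workcell import env
def grab(n,tag):
    f=env.grab_frame(n); pickle.dump(f,open(f'pics/{tag}.pkl','wb'))
    cv2.imwrite(f'pics/{tag}.png',f['frame'][:,:,::-1]); return f
def load(tag): return pickle.load(open(f'pics/{tag}.pkl','rb'))
def KD(f):
    h=f['frame'].shape[0]; F=h/2/np.tan(np.radians(f['vertical_fov'])/2)
    return np.array([[F,0,f['cx']],[0,F,f['cy']],[0,0,1.]]),np.array([f['k1'],0,0,0,0.])
def ray(f,px,z):
    K,D=KD(f); u=cv2.undistortPoints(np.array(px,float).reshape(-1,1,2),K,D).reshape(-1,2)
    R=cv2.Rodrigues(np.array(f['rvec'],float))[0]; t=np.array(f['tvec'],float).ravel()
    c=-R.T@t; d=np.c_[u,np.ones(len(u))]@R
    return c+d*((z-c[2])/d[:,2])[:,None]
def proj(f,P):
    K,D=KD(f); return cv2.projectPoints(np.array(P,float).reshape(-1,1,3),np.array(f['rvec'],float),np.array(f['tvec'],float),K,D)[0].reshape(-1,2)
E
python3 - <<'E'
from h import *
a=grab('scene','s0');b=grab('top','t0')
for f in(a,b):
    R=cv2.Rodrigues(np.array(f['rvec'],float))[0];print(-R.T@np.array(f['tvec']).ravel(),R[2],f['vertical_fov'],f['k1'])
print(env.state())
E
```

```text
[1120.4810837   467.77293128  656.60833358] [-0.61168065 -0.4950459  -0.61707077] 42.866346722059205 -0.17940571576970088
[ 397.55988372  -61.96575313 1203.25244486] [ 0.08778013  0.00732453 -0.99611295] 43.99133913667678 0.0012108828373124016
{'time_s': 0.1, 'qpos': array([ 6.88704756e+01,  1.83488328e+01,  8.97006421e+01,  9.15093053e-04,
        7.20449384e+01, -1.14718762e+00]), 'qvel': array([-0.0199067 ,  0.03795246, -0.22690096, -0.11183833, -0.02450804,
        0.00663431]), 'effort': array([ 6.66743290e-04, -4.13329554e+01, -2.32511652e+01,  7.29187927e-02,
        4.22029174e-02, -5.40819758e-05]), 'ee_pos': array([196.33306064, 539.94568977, 213.18748975]), 'ee_rot': array([-1.79905623e+02, -2.76012145e-03,  1.60017378e+02]), 'force': array([-0.21530097, -1.02885601,  0.84653349]), 'torque': array([-0.01170451, -0.01298581,  0.00171855]), 'gripper_force': 0.0, 'gripper_width': 91.4312565937488}
```

View pics/t0.png

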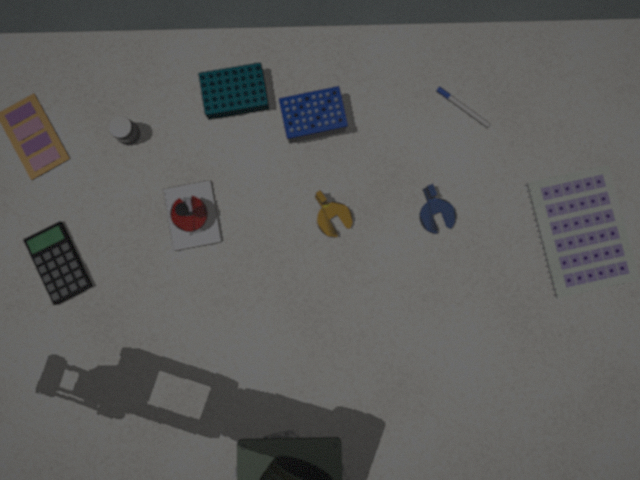

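View pics/s0.png

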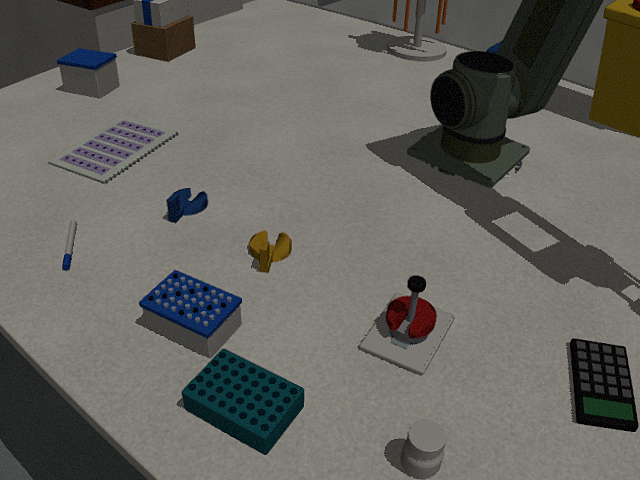

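The top view shows the press and red weight near (189,213), with the red slot facing image-up. Yellow is near (335,217), and blue near (437,214) with its tab at (430,188). I'll enlarge crops to read these more closely.

```bash
python3 - <<'E'
from h import *
t=cv2.imread('pics/t0.png');s=cv2.imread('pics/s0.png')
def c(im,x,y,w,k): return np.clip(cv2.resize(im[y:y+w,x:x+w],None,fx=k,fy=k,interpolation=cv2.INTER_CUBIC)*1.7,0,255).astype('uint8')
cv2.imwrite('pics/c0.png',np.hstack([c(t,400,175,75,5.3333),c(t,155,175,75,5.3333)]))
cv2.imwrite('pics/c1.png',np.hstack([c(s,150,170,80,5),c(s,360,270,100,4)]))
E
```

```text
(no output)
```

View pics/c0.png

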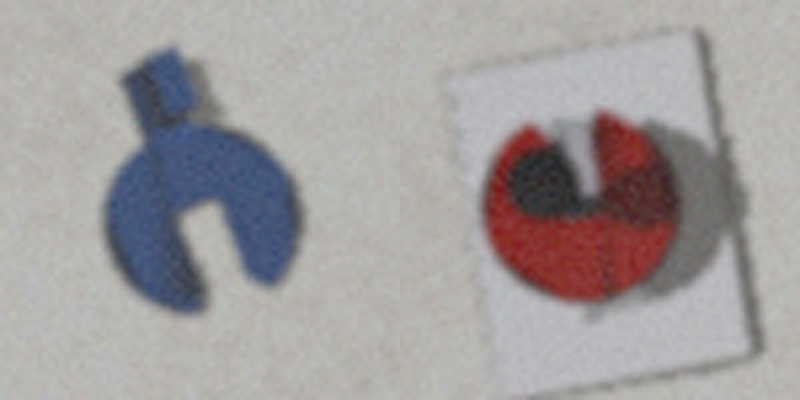

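View pics/c1.png

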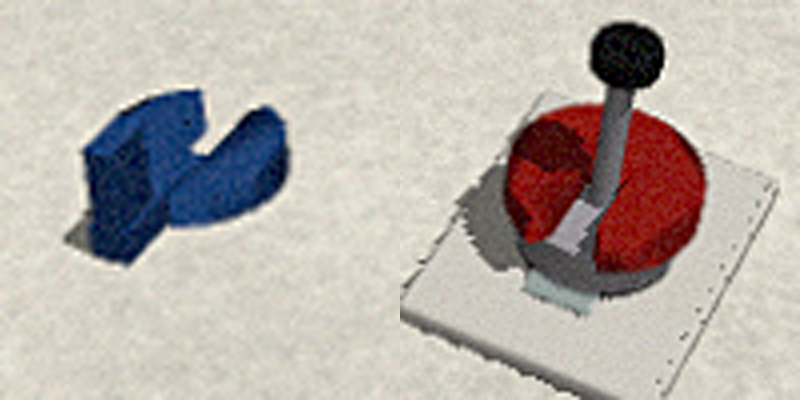

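```bash
cat > fit.py <<'E'
from h import *
from scipy.optimize import minimize
g=np.arange(-36,37,1.);X,Y=np.meshgrid(g,g);m=(X**2+Y**2<=36**2)
def disc(w,e,flare):
    hw=np.where(X<-26,w/2+(flare-w)/2*np.clip((-X-26)/10,0,1),w/2)
    k=m&~((X<e)&(np.abs(Y)<hw)); p=np.c_[X[k],Y[k]]
    return np.vstack([np.c_[p,np.full(len(p),z)] for z in (0,7,14.)])
def tab():
    x,y,z=np.meshgrid(np.arange(38,62.1,1),np.arange(-6,6.1,1),np.arange(0,48.1,2));a=np.c_[x.ravel(),y.ravel(),z.ravel()]
    x,y,z=np.meshgrid(np.arange(33,40,1),np.arange(-6,6.1,1),np.arange(0,14.1,2));return np.vstack([a,np.c_[x.ravel(),y.ravel(),z.ravel()]])
BL=np.vstack([disc(20,6,30),tab()])
def place(P,p,z):
    c,s=np.cos(p[2]),np.sin(p[2]);return np.c_[P[:,0]*c-P[:,1]*s+p[0],P[:,0]*s+P[:,1]*c+p[1],P[:,2]+z]
def fit(views,P,p0,z):
    def cost(q):
        p=[q[0],q[1],q[2]/30];r=0
        for f,mask,(x0,y0,x1,y1) in views:
            u=(proj(f,place(P,p,z))-[x0,y0]+.5)*4
            im=np.zeros(((y1-y0)*4,(x1-x0)*4),np.uint8);i=np.round(u).astype(int)
            ok=(i>=0).all(1)&(i[:,0]<im.shape[1])&(i[:,1]<im.shape[0]);im[i[ok,1],i[ok,0]]=1
            im=cv2.morphologyEx(im,cv2.MORPH_CLOSE,np.ones((5,5),np.uint8)).astype(float)
            mm=cv2.resize(mask[y0:y1,x0:x1].astype(np.float32),None,fx=4,fy=4)
            r+=np.abs(im-mm).sum()/mm.sum()
        return r
    q0=[p0[0],p0[1],p0[2]*30]
    for s in (12,4): 
        b=minimize(cost,q0,method='Nelder-Mead',options=dict(initial_simplex=np.array([q0]+[np.array(q0)+s*np.eye(3)[i] for i in range(3)]),xatol=.05,fatol=1e-4));q0=b.x
    return b.x[0],b.x[1],np.degrees(b.x[2]/30),b.fun
def masks(f):
    a=f['frame'].astype(int);r,g,b=a[...,0],a[...,1],a[...,2]
    return dict(blue=(b-r>20),yellow=(r-b>40)&(g-b>15),red=(r-g>35))
E
python3 - <<'E'
from fit import *
t=load('t0');s=load('s0');mt=masks(t);ms=masks(s)
d=ray(t,[[437.7,215.5]],14)[0];tb=ray(t,[[432.6,190.5]],48)[0];print('blue',d,tb,np.degrees(np.arctan2(*(tb-d)[1::-1])))
y=np.arctan2(*(tb-d)[1::-1])
vt=(t,mt['blue'],(405,170,470,250));vs=(s,ms['blue'],(155,175,220,235))
for v in([vt],[vs],[vt,vs]):print(fit(v,BL,[d[0],d[1],y],0))
d=ray(t,[[335,217]],14)[0]
print('yel',fit([(t,mt['yellow'],(305,180,365,245)),(s,ms['yellow'],(235,220,305,285))],BL,[d[0],d[1],y],0))
K=ray(t,[[181.8,208.7]],100)[0];K2=ray(s,[[416.4,283.4]],100)[0];print('knob',K,K2)
r=ray(t,[[188.7,213]],44)[0];print('red',r)
RD=disc(16,6,26)
for y0 in (np.pi,np.pi+.2):
  print(fit([(t,mt['red'],(160,185,220,240)),(s,ms['red'],(375,285,450,350))],RD,[r[0],r[1],y0],30))
print('base corners',ray(t,[[(447-400)/5.333+154.6,174.6+75/5.333],[(490-400)/5.333+154.6,174.6+395/5.333],[(700-400)/5.333+154.6,174.6+30/5.333],[(757-400)/5.333+154.6,174.6+352/5.333]],10))
E
```

```text
blue [ 536.20649767 -306.64325715   14.        ] [ 581.77360468 -291.51945073   48.        ] 18.36110020929049
(np.float64(537.0248608448004), np.float64(-307.08173669916755), np.float64(18.198837018198038), np.float64(0.4275752721207865))
(np.float64(536.0304233330419), np.float64(-305.73208770826903), np.float64(20.28158540197864), np.float64(0.09579077963176065))
(np.float64(536.0516823537314), np.float64(-306.3168727168041), np.float64(20.03461343373627), np.float64(0.5354135129350054))
yel (np.float64(533.5012371167379), np.float64(-97.89945496473709), np.float64(31.76085634413647), np.float64(0.41580992452973925))
knob [548.6480063  189.37105728 100.        ] [548.38928531 191.04743896 100.        ]
red [547.50945877 188.51996031  44.        ]
(np.float64(548.4155656296407), np.float64(190.24097026894194), np.float64(190.5744419252369), np.float64(1.2383645320129926))
(np.float64(548.4060488288185), np.float64(190.13434552502855), np.float64(189.55018396261568), np.float64(1.2388048423693465))
base corners [[602.81927009 247.35357087  10.        ]
 [480.17177715 230.7091362   10.        ]
 [618.20092307 150.63880905  10.        ]
 [494.48232064 129.55755984  10.        ]]
```

Both views agree:

| Item | Position (mm) | Yaw |
|---|---|---|
| Blue weight | (536.3, -306.3) | 19.5° |
| Stem | (548.5, 190.1) | – |
| Red weight | – | about 190° |

So blue has to finish at a yaw of about 10°, and it enters from the far side moving toward the base. I'll turn the wrist first.

send_rows(
  motion=[
    {"rz":0.335,"gripper":-1},
    {"rz":0.335,"gripper":-1},
    {"rz":0.335,"gripper":-1},
    {"rz":0.335,"gripper":-1},
    {"rz":0.335,"gripper":-1},
    {"rz":0.335,"gripper":-1},
    {"rz":0.335,"gripper":-1},
    {"rz":0.335,"gripper":-1},
    {"rz":0.335,"gripper":-1},
    {"rz":0.335,"gripper":-1},
    {"rz":0.335,"gripper":-1},
    {"gripper":-1},
  ],
  grip_force=60,
)

```text
invalid input at $.motion[0]: expected keys tx, ty, tz, rx, ry, rz, gripper
```

```bash
cat > go.py <<'E'
from h import *
import sys
from scipy.spatial.transform import Rotation as Ro
def go(x,y,z,yaw):
    s=env.state();R=Ro.from_euler('xyz',s['ee_rot'],degrees=True)
    d=R.inv().apply(np.array([x,y,z])-s['ee_pos'])
    rv=(R.inv()*Ro.from_euler('xyz',[180,0,yaw],degrees=True)).as_rotvec(degrees=True)
    print(s['time_s'],s['ee_pos'].round(1),s['ee_rot'].round(2),s['force'].round(1),s['gripper_width'].round(1));print('shift',(d/500).round(4),np.linalg.norm(d).round(),'turn',(rv/30).round(4))
if __name__=='__main__': go(*map(float,sys.argv[1:]))
E
python3 go.py 585.3 -288.9 150 19.5
python3 -c "
from h import *
t=load('t0');print(ray(t,[[128,130]],60),ray(t,[[267,66],[268,108],[205,116]],40))"
```

```text
[[712.33486316 304.53295056  60.        ]] [[843.50156072  30.91925044  40.        ]
 [756.80275682  29.99177797  40.        ]
 [743.15189497 156.49722093  40.        ]]Traceback (most recent call last):
  File "go.py", line 9, in <module>
    if __name__=='__main__': go(*map(float,sys.argv[1:]))
                             ~~^^^^^^^^^^^^^^^^^^^^^^^^^^
  File "go.py", line 8, in go
    print(s['time_s'],s['ee_pos'].round(1),s['ee_rot'].round(2),s['force'].round(1),s['gripper_width'].round(1));print('shift',(d/500).round(4),np.linalg.norm(d).round(),'turn',(rv/30).round(4))
                                                                                    ^^^^^^^^^^^^^^^^^^^^^^^^
AttributeError: 'float' object has no attribute 'round'
```

send_rows(
  motion=[
    {"tx":0,"ty":0,"tz":0,"rx":0,"ry":0,"rz":0.335,"gripper":-1},
    {"tx":0,"ty":0,"tz":0,"rx":0,"ry":0,"rz":0.335,"gripper":-1},
    {"tx":0,"ty":0,"tz":0,"rx":0,"ry":0,"rz":0.335,"gripper":-1},
    {"tx":0,"ty":0,"tz":0,"rx":0,"ry":0,"rz":0.335,"gripper":-1},
    {"tx":0,"ty":0,"tz":0,"rx":0,"ry":0,"rz":0.335,"gripper":-1},
    {"tx":0,"ty":0,"tz":0,"rx":0,"ry":0,"rz":0.335,"gripper":-1},
    {"tx":0,"ty":0,"tz":0,"rx":0,"ry":0,"rz":0.335,"gripper":-1},
    {"tx":0,"ty":0,"tz":0,"rx":0,"ry":0,"rz":0.335,"gripper":-1},
    {"tx":0,"ty":0,"tz":0,"rx":0,"ry":0,"rz":0.335,"gripper":-1},
    {"tx":0,"ty":0,"tz":0,"rx":0,"ry":0,"rz":0.335,"gripper":-1},
    {"tx":0,"ty":0,"tz":0,"rx":0,"ry":0,"rz":0.335,"gripper":-1},
    {"tx":0,"ty":0,"tz":0,"rx":0,"ry":0,"rz":0,"gripper":-1},
  ],
  grip_force=60,
)

```text
time_s: 1.6
ee_pos: [196.4, 540.1, 213.6]
ee_rot: [180.0, 0.0, 49.6]
force: [-0.5, -0.4, 0.3]
gripper_width: 91.2
gripper_force: 0.0
```

```bash
sed -i "s/s\['gripper_width'\].round(1)/round(s['gripper_width'],1)/" go.py; python3 go.py 585.3 -288.9 150 19.5
```

```text
1.6 [196.4 540.1 213.6] [1.7999e+02 5.0000e-02 4.9580e+01] [-0.5 -0.4  0.3] 91.2
shift [-0.758   1.6671  0.1281] 918.0 turn [9.0000e-04 1.4000e-03 1.0027e+00]
```

send_rows(
  motion=[
    {"tx":-0.047,"ty":0.104,"tz":0,"rx":0,"ry":0,"rz":0,"gripper":-1},
    {"tx":-0.047,"ty":0.104,"tz":0,"rx":0,"ry":0,"rz":0,"gripper":-1},
    {"tx":-0.047,"ty":0.104,"tz":0,"rx":0,"ry":0,"rz":0,"gripper":-1},
    {"tx":-0.047,"ty":0.104,"tz":0,"rx":0,"ry":0,"rz":0,"gripper":-1},
    {"tx":-0.047,"ty":0.104,"tz":0,"rx":0,"ry":0,"rz":0,"gripper":-1},
    {"tx":-0.047,"ty":0.104,"tz":0,"rx":0,"ry":0,"rz":0,"gripper":-1},
    {"tx":-0.047,"ty":0.104,"tz":0,"rx":0,"ry":0,"rz":0,"gripper":-1},
    {"tx":-0.047,"ty":0.104,"tz":0,"rx":0,"ry":0,"rz":0,"gripper":-1},
    {"tx":-0.047,"ty":0.104,"tz":0,"rx":0,"ry":0,"rz":0,"gripper":-1},
    {"tx":-0.047,"ty":0.104,"tz":0,"rx":0,"ry":0,"rz":0,"gripper":-1},
    {"tx":-0.047,"ty":0.104,"tz":0,"rx":0,"ry":0,"rz":0,"gripper":-1},
    {"tx":-0.047,"ty":0.104,"tz":0,"rx":0,"ry":0,"rz":0,"gripper":-1},
  ],
)

```text
time_s: 3.1
ee_pos: [488.0, -81.3, 213.9]
ee_rot: [-180.0, -0.0, 49.6]
force: [1.0, -0.0, 0.6]
gripper_width: 91.5
gripper_force: 0.0
```

send_rows(
  motion=[
    {"tx":-0.047,"ty":0.104,"tz":0.03,"rx":0,"ry":0,"rz":0,"gripper":-1},
    {"tx":-0.047,"ty":0.104,"tz":0.03,"rx":0,"ry":0,"rz":0,"gripper":-1},
    {"tx":-0.047,"ty":0.104,"tz":0.03,"rx":0,"ry":0,"rz":0,"gripper":-1},
    {"tx":-0.047,"ty":0.104,"tz":0.03,"rx":0,"ry":0,"rz":0,"gripper":-1},
    {"tx":0,"ty":0,"tz":0,"rx":0,"ry":0,"rz":0.334,"gripper":-1},
    {"tx":0,"ty":0,"tz":0,"rx":0,"ry":0,"rz":0.334,"gripper":-1},
    {"tx":0,"ty":0,"tz":0,"rx":0,"ry":0,"rz":0.334,"gripper":-1},
    {"tx":0,"ty":0,"tz":0,"rx":0,"ry":0,"rz":0,"gripper":-1},
    {"tx":0,"ty":0,"tz":0,"rx":0,"ry":0,"rz":0,"gripper":-1},
  ],
)

```text
time_s: 4.22
ee_pos: [584.4, -286.0, 153.8]
ee_rot: [-180.0, 0.0, 19.6]
force: [0.6, -0.1, 0.5]
gripper_width: 91.3
gripper_force: 0.0
```

```bash
python3 go.py 585.3 -288.9 18 19.5
```

```text
4.225 [ 584.4 -286.   153.8] [-1.7998e+02  1.0000e-02  1.9620e+01] [ 0.6 -0.1  0.5] 91.3
shift [-2.000e-04  6.200e-03  2.715e-01] 136.0 turn [-0.0006  0.0003  0.0041]
```

send_rows(
  motion=[
    {"tx":0,"ty":0.006,"tz":0.07,"rx":0,"ry":0,"rz":0,"gripper":-1},
    {"tx":0,"ty":0,"tz":0.07,"rx":0,"ry":0,"rz":0,"gripper":-1},
    {"tx":0,"ty":0,"tz":0.07,"rx":0,"ry":0,"rz":0,"gripper":-1},
    {"tx":0,"ty":0,"tz":0.04,"rx":0,"ry":0,"rz":0,"gripper":-1},
    {"tx":0,"ty":0,"tz":0.02,"rx":0,"ry":0,"rz":0,"gripper":-1},
    {"tx":0,"ty":0,"tz":0,"rx":0,"ry":0,"rz":0,"gripper":-1},
    {"tx":0,"ty":0,"tz":0,"rx":0,"ry":0,"rz":0,"gripper":1},
    {"tx":0,"ty":0,"tz":0,"rx":0,"ry":0,"rz":0,"gripper":1},
    {"tx":0,"ty":0,"tz":0,"rx":0,"ry":0,"rz":0,"gripper":1},
    {"tx":0,"ty":0,"tz":0,"rx":0,"ry":0,"rz":0,"gripper":1},
    {"tx":0,"ty":0,"tz":0,"rx":0,"ry":0,"rz":0,"gripper":1},
    {"tx":0,"ty":0,"tz":0,"rx":0,"ry":0,"rz":0,"gripper":1},
  ],
)

```text
time_s: 5.72
ee_pos: [585.5, -288.9, 18.9]
ee_rot: [-180.0, -0.0, 19.4]
force: [0.8, -0.5, -0.3]
gripper_width: 34.3
gripper_force: 0.0
```

send_rows(
  motion=[
    {"tx":0,"ty":0,"tz":0,"rx":0,"ry":0,"rz":0,"gripper":1},
    {"tx":0,"ty":0,"tz":0,"rx":0,"ry":0,"rz":0,"gripper":1},
    {"tx":0,"ty":0,"tz":0,"rx":0,"ry":0,"rz":0,"gripper":1},
    {"tx":0,"ty":0,"tz":0,"rx":0,"ry":0,"rz":0,"gripper":1},
  ],
  grip_force=60,
)

```text
time_s: 6.22
ee_pos: [585.6, -289.0, 18.9]
ee_rot: [180.0, -0.0, 19.4]
force: [0.4, -0.1, -1.2]
gripper_width: 11.5
gripper_force: 60.0
```

send_rows(
  motion=[
    {"tx":0,"ty":0,"tz":-0.03,"rx":0,"ry":0,"rz":0,"gripper":1},
    {"tx":0,"ty":0,"tz":-0.06,"rx":0,"ry":0,"rz":0,"gripper":1},
    {"tx":0,"ty":0,"tz":-0.06,"rx":0,"ry":0,"rz":0,"gripper":1},
    {"tx":0,"ty":0,"tz":-0.06,"rx":0,"ry":0,"rz":0,"gripper":1},
    {"tx":0,"ty":0,"tz":-0.06,"rx":0,"ry":0,"rz":0,"gripper":1},
    {"tx":0,"ty":0,"tz":-0.03,"rx":0,"ry":0,"rz":0.157,"gripper":1},
    {"tx":0,"ty":0,"tz":0,"rx":0,"ry":0,"rz":0.157,"gripper":1},
    {"tx":0,"ty":0,"tz":0,"rx":0,"ry":0,"rz":0,"gripper":1},
    {"tx":0,"ty":0,"tz":0,"rx":0,"ry":0,"rz":0,"gripper":1},
  ],
)

```text
time_s: 7.35
ee_pos: [585.3, -288.8, 169.1]
ee_rot: [-180.0, 0.0, 10.1]
force: [0.4, 0.2, -1.0]
gripper_width: 11.7
gripper_force: 60.0
```

```bash
python3 - <<'E'
from go import *
from fit import *
s=env.state();z=s['ee_pos'][2]-18.5
c=np.radians(10);go(548.5+137*np.cos(c),190.1+137*np.sin(c),s['ee_pos'][2],10)
f=grab('scene','s1');m=masks(f)['blue'];x,y,_=s['ee_pos'];yw=np.radians(s['ee_rot'][2])
p=proj(f,[[x,y,z]])[0];x0,y0=(p-60).astype(int);x1,y1=(p+60).astype(int);print(p)
# overlay level model
q=proj(f,place(BL,[x-52*np.cos(yw),y-52*np.sin(yw),yw],z))
im=cv2.resize(f['frame'][y0:y1,x0:x1,::-1],None,fx=5,fy=5,interpolation=cv2.INTER_CUBIC);im=np.clip(im*1.6,0,255).astype('uint8')
M=np.zeros(im.shape[:2],np.uint8)
for a in ((q-[x0,y0]+.5)*5).astype(int):
    if 0<=a[0]<600 and 0<=a[1]<600:M[a[1],a[0]]=255
M=cv2.morphologyEx(M,cv2.MORPH_CLOSE,np.ones((9,9),np.uint8))
cv2.drawContours(im,cv2.findContours(M,0,2)[0],-1,(0,255,0),1);cv2.imwrite('pics/o1.png',im)
E
```

```text
7.35 [ 585.3 -288.8  169.1] [-1.7999e+02  1.0000e-02  1.0050e+01] [ 0.4  0.2 -1. ] 11.7
shift [ 3.687e-01 -9.557e-01  2.000e-04] 512.0 turn [-0.0005  0.0002  0.0017]
[164.03761759 146.53201044]
```

View pics/o1.png

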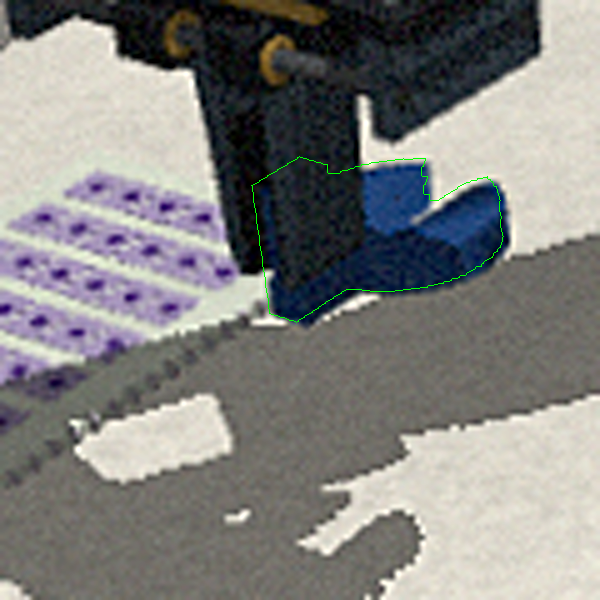

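The crop shows the blue disc hanging level at crop px (270–505, 165–320), matching the model outline to about 1 camera px. Next I'll carry it to the far side of the press.

send_rows(
  motion=[
    {"tx":0.037,"ty":-0.06,"tz":0,"rx":0,"ry":0,"rz":0,"gripper":1},
    {"tx":0.037,"ty":-0.09,"tz":0,"rx":0,"ry":0,"rz":0,"gripper":1},
    {"tx":0.037,"ty":-0.09,"tz":0,"rx":0,"ry":0,"rz":0,"gripper":1},
    {"tx":0.037,"ty":-0.09,"tz":0,"rx":0,"ry":0,"rz":0,"gripper":1},
    {"tx":0.037,"ty":-0.09,"tz":0,"rx":0,"ry":0,"rz":0,"gripper":1},
    {"tx":0.037,"ty":-0.09,"tz":0,"rx":0,"ry":0,"rz":0,"gripper":1},
    {"tx":0.037,"ty":-0.09,"tz":0,"rx":0,"ry":0,"rz":0,"gripper":1},
    {"tx":0.037,"ty":-0.09,"tz":0,"rx":0,"ry":0,"rz":0,"gripper":1},
    {"tx":0.037,"ty":-0.09,"tz":0,"rx":0,"ry":0,"rz":0,"gripper":1},
    {"tx":0.037,"ty":-0.09,"tz":0,"rx":0,"ry":0,"rz":0,"gripper":1},
    {"tx":0,"ty":-0.05,"tz":0,"rx":0,"ry":0,"rz":0,"gripper":1},
    {"tx":0,"ty":-0.036,"tz":0,"rx":0,"ry":0,"rz":0,"gripper":1},
  ],
)

```text
time_s: 8.9
ee_pos: [684.0, 214.6, 168.5]
ee_rot: [180.0, 0.1, 10.0]
force: [0.3, -1.1, -0.9]
gripper_width: 11.5
gripper_force: 60.0
```

send_rows(
  motion=[
    {"tx":0,"ty":0,"tz":0.05,"rx":0,"ry":0,"rz":0,"gripper":1},
    {"tx":0,"ty":0,"tz":0.06,"rx":0,"ry":0,"rz":0,"gripper":1},
    {"tx":0,"ty":0,"tz":0.05,"rx":0,"ry":0,"rz":0,"gripper":1},
    {"tx":0,"ty":0,"tz":0.024,"rx":0,"ry":0,"rz":0,"gripper":1},
    {"tx":0,"ty":0,"tz":0,"rx":0,"ry":0,"rz":0,"gripper":1},
    {"tx":0,"ty":0,"tz":0,"rx":0,"ry":0,"rz":0,"gripper":1},
    {"tx":0,"ty":0,"tz":0,"rx":0,"ry":0,"rz":0,"gripper":1},
  ],
)

```text
time_s: 9.78
ee_pos: [685.5, 214.0, 78.4]
ee_rot: [-180.0, -0.1, 10.0]
force: [-1.0, 0.4, -1.7]
gripper_width: 11.5
gripper_force: 60.0
```

```bash
python3 - <<'E'
from go import *
c=np.radians(10);go(548.5+52*np.cos(c),190.1+52*np.sin(c),env.state()['ee_pos'][2],10)
f=grab('scene','s2');im=f['frame'][210:360,330:530,::-1]
cv2.imwrite('pics/c2.png',np.clip(cv2.resize(im,None,fx=4,fy=4,interpolation=cv2.INTER_CUBIC)*1.6,0,255).astype('uint8'))
E
```

```text
9.775 [685.5 214.   78.4] [-1.7998e+02 -1.4000e-01  9.9800e+00] [-1.   0.4 -1.7] 11.5
shift [-0.1742 -0.0004 -0.0004] 87.0 turn [-0.0006 -0.0046 -0.0007]
```

View pics/c2.png

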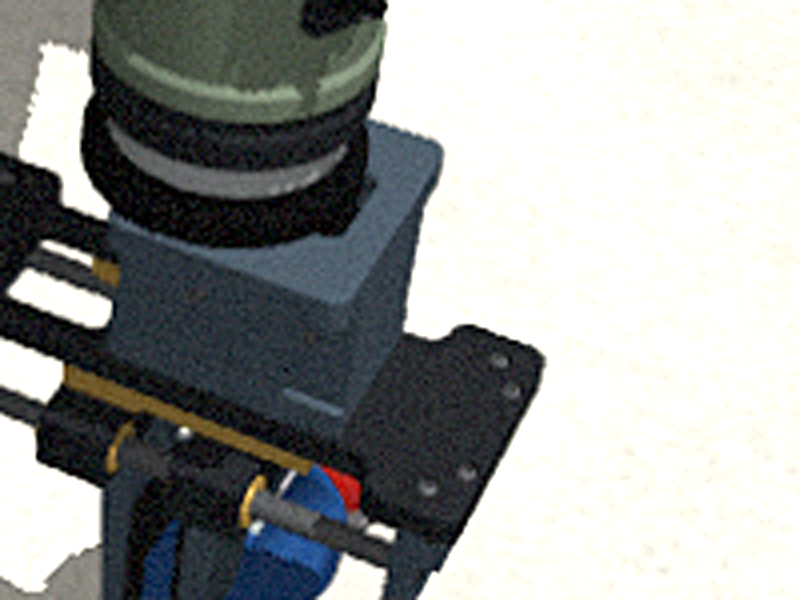

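The scene view is blocked by the gripper; only the blue disc edge at crop (300,520) and a bit of red show. The measured pose and level are good, so I'll slide in gently and watch the force.

send_rows(
  motion=[
    {"tx":-0.03,"ty":0,"tz":0,"rx":0,"ry":0,"rz":0,"gripper":1},
    {"tx":-0.03,"ty":0,"tz":0,"rx":0,"ry":0,"rz":0,"gripper":1},
    {"tx":-0.03,"ty":0,"tz":0,"rx":0,"ry":0,"rz":0,"gripper":1},
    {"tx":-0.02,"ty":0,"tz":0,"rx":0,"ry":0,"rz":0,"gripper":1},
    {"tx":0,"ty":0,"tz":0,"rx":0,"ry":0,"rz":0,"gripper":1},
    {"tx":0,"ty":0,"tz":0,"rx":0,"ry":0,"rz":0,"gripper":1},
  ],
)

```text
time_s: 10.58
ee_pos: [631.4, 204.6, 77.3]
ee_rot: [-180.0, -0.1, 10.0]
force: [0.6, 0.6, -1.5]
gripper_width: 11.8
gripper_force: 60.0
```

send_rows(
  motion=[
    {"tx":-0.02,"ty":0,"tz":0,"rx":0,"ry":0,"rz":0,"gripper":1},
    {"tx":-0.02,"ty":0,"tz":0,"rx":0,"ry":0,"rz":0,"gripper":1},
    {"tx":-0.01,"ty":0,"tz":0,"rx":0,"ry":0,"rz":0,"gripper":1},
    {"tx":-0.008,"ty":0,"tz":0,"rx":0,"ry":0,"rz":0,"gripper":1},
    {"tx":-0.005,"ty":0,"tz":0,"rx":0,"ry":0,"rz":0,"gripper":1},
    {"tx":0,"ty":0,"tz":0,"rx":0,"ry":0,"rz":0,"gripper":1},
    {"tx":0,"ty":0,"tz":0,"rx":0,"ry":0,"rz":0,"gripper":1},
  ],
)

```text
time_s: 11.45
ee_pos: [599.8, 199.0, 76.9]
ee_rot: [-180.0, -0.0, 10.0]
force: [0.2, 0.1, -1.6]
gripper_width: 11.5
gripper_force: 60.0
```

send_rows(
  motion=[
    {"tx":0,"ty":0,"tz":0.008,"rx":0,"ry":0,"rz":0,"gripper":1},
    {"tx":0,"ty":0,"tz":0.008,"rx":0,"ry":0,"rz":0,"gripper":1},
    {"tx":0,"ty":0,"tz":0.006,"rx":0,"ry":0,"rz":0,"gripper":1},
    {"tx":0,"ty":0,"tz":0.003,"rx":0,"ry":0,"rz":0,"gripper":1},
    {"tx":0,"ty":0,"tz":0,"rx":0,"ry":0,"rz":0,"gripper":1},
    {"tx":0,"ty":0,"tz":0,"rx":0,"ry":0,"rz":0,"gripper":1},
    {"tx":0,"ty":0,"tz":0,"rx":0,"ry":0,"rz":0,"gripper":1},
  ],
)

```text
time_s: 12.32
ee_pos: [599.7, 199.0, 64.6]
ee_rot: [-180.0, -0.0, 10.0]
force: [-0.1, 0.2, -2.1]
gripper_width: 11.8
gripper_force: 60.0
```

send_rows(
  motion=[
    {"tx":0,"ty":0,"tz":0.002,"rx":0,"ry":0,"rz":0,"gripper":1},
    {"tx":0,"ty":0,"tz":0,"rx":0,"ry":0,"rz":0,"gripper":1},
    {"tx":0,"ty":0,"tz":0,"rx":0,"ry":0,"rz":0,"gripper":1},
  ],
)

```text
time_s: 12.7
ee_pos: [599.6, 198.9, 63.4]
ee_rot: [-180.0, -0.0, 10.0]
force: [0.3, -0.6, -2.2]
gripper_width: 11.5
gripper_force: 60.0
```

send_rows(
  motion=[
    {"tx":0,"ty":0,"tz":0.002,"rx":0,"ry":0,"rz":0,"gripper":1},
    {"tx":0,"ty":0,"tz":0,"rx":0,"ry":0,"rz":0,"gripper":1},
    {"tx":0,"ty":0,"tz":0,"rx":0,"ry":0,"rz":0,"gripper":1},
  ],
)

```text
time_s: 13.08
ee_pos: [599.8, 198.9, 62.8]
ee_rot: [-180.0, -0.0, 10.0]
force: [0.3, 0.7, 2.6]
gripper_width: 11.4
gripper_force: 60.0
```

The force jumped to +2.6 N at underside height, so blue is resting on red. I'll release and lift away.

send_rows(
  motion=[
    {"tx":0,"ty":0,"tz":0,"rx":0,"ry":0,"rz":0,"gripper":0.5},
    {"tx":0,"ty":0,"tz":0,"rx":0,"ry":0,"rz":0,"gripper":0.5},
    {"tx":0,"ty":0,"tz":0,"rx":0,"ry":0,"rz":0,"gripper":0},
    {"tx":0,"ty":0,"tz":0,"rx":0,"ry":0,"rz":0,"gripper":0},
    {"tx":0,"ty":0,"tz":0,"rx":0,"ry":0,"rz":0,"gripper":0},
    {"tx":0,"ty":0,"tz":0,"rx":0,"ry":0,"rz":0,"gripper":0},
  ],
  grip_force=10,
)

```text
time_s: 13.82
ee_pos: [599.6, 198.9, 62.5]
ee_rot: [-180.0, -0.0, 10.0]
force: [-0.5, 0.3, 0.4]
gripper_width: 45.8
gripper_force: 0.0
```

send_rows(
  motion=[
    {"tx":0,"ty":0,"tz":-0.02,"rx":0,"ry":0,"rz":0,"gripper":0},
    {"tx":0,"ty":0,"tz":-0.05,"rx":0,"ry":0,"rz":0,"gripper":0},
    {"tx":0,"ty":0,"tz":-0.09,"rx":0,"ry":0,"rz":0,"gripper":0},
    {"tx":0,"ty":0.1,"tz":-0.05,"rx":0,"ry":0,"rz":0,"gripper":0},
    {"tx":0,"ty":0.1,"tz":0,"rx":0,"ry":0,"rz":0,"gripper":0},
    {"tx":0,"ty":0.1,"tz":0,"rx":0,"ry":0,"rz":0,"gripper":0},
    {"tx":0,"ty":0.1,"tz":0,"rx":0,"ry":0,"rz":0,"gripper":0},
    {"tx":0,"ty":0.1,"tz":0,"rx":0,"ry":0,"rz":0,"gripper":0},
    {"tx":0,"ty":0.1,"tz":0,"rx":0,"ry":0,"rz":0,"gripper":0},
    {"tx":0,"ty":0,"tz":0,"rx":0,"ry":0,"rz":0,"gripper":0},
    {"tx":0,"ty":0,"tz":0,"rx":0,"ry":0,"rz":0,"gripper":0},
  ],
)

```text
time_s: 15.2
ee_pos: [651.5, -96.3, 167.8]
ee_rot: [-180.0, -0.0, 10.0]
force: [0.2, 0.0, 0.4]
gripper_width: 45.6
gripper_force: 0.0
```

```bash
python3 - <<'E'
from fit import *
s=grab('scene','s3');t=grab('top','t3');ms=masks(s);mt=masks(t)
for v in ([(t,mt['blue'],(155,175,230,245))],[(s,ms['blue'],(375,265,450,350))]):print(fit(v,BL,[548.5,190.1,.175],44))
def c(im,x,y,w,k): return np.clip(cv2.resize(im[y:y+w,x:x+w,::-1],None,fx=k,fy=k,interpolation=cv2.INTER_CUBIC)*1.7,0,255).astype('uint8')
cv2.imwrite('pics/c3.png',np.hstack([c(t['frame'],150,170,80,5),c(s['frame'],360,270,100,4)]))
E
```

```text
(np.float64(548.3955017066382), np.float64(191.63663572261123), np.float64(10.902741533014645), np.float64(0.3994416065705128))
(np.float64(547.945433237639), np.float64(191.11402208975034), np.float64(11.07236580889375), np.float64(0.09238083715233882))
```

View pics/c3.png

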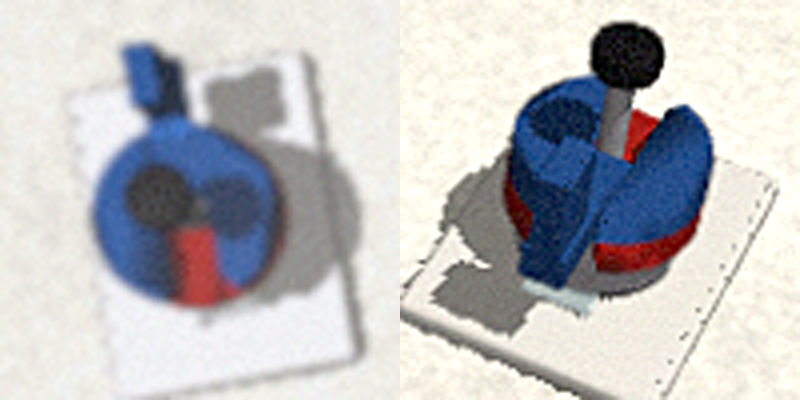

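The crops show blue flat on red with the stem fully in its slot: blue centre at about crop (190,215), knob at (160,195). The slot faces opposite the red one, and the fit is within 2 mm of the axis.

```bash
python3 -c "
from workcell import env
print(env.job_done())"
```

```text
the job is handed in; nothing more can be done
None
```

I handed the job in at about 15 s of the 38 s allowed; the hand-in call returned no verdict. The last pictures show the blue weight flat on the red one and within 2 mm of the stem's axis, with its slot opposite the red slot; the arm is clear and never went near the yellow weight.

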